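# Slide the detergent tub under the dispenser nozzle and press the dispenser

### The job

Slide the closed blue detergent tub along the ledge, gently and without lifting or tipping it, until the round refill valve on its lid is under the nozzle of the push dispenser. Let it rest there, then press the dispenser's head fully down for a moment, so that the nozzle lands wholly inside the valve's round collar, and let the head come back up. Leave the tub there with the valve under the nozzle, and leave the other things on the ledge where they are.

Things in the scene. Friction and masses are not known exactly. Their poses are not given: they have to be found in the camera images.
- tub: Closed blue plastic detergent tub, a rounded block 130 (its x) x 100 (its y) x 70 mm high, about 0.7 kg, too wide to grasp. Origin: centre of its underside; z up. The lid carries the refill valve near its +x end and a low straight bar near its -x end. The sides are upright and flat. The tub's thin wall stands pushes up to 20 N.
- valve (a point): Centre of the refill valve, flush in the lid of the tub, 35 mm along the tub's +x from its centre, at height 70 mm: a flat spot inside a round collar of 31 mm inner and 37 mm outer diameter that stands 2 mm above the lid.
- dispenser: Fixed white push dispenser. Origin: on the ledge straight below the nozzle; z up. Its column (60 x 70 mm, 187 mm high) stands behind and to the left: 70 to 130 mm along +x and 20 to 90 mm along +y of the origin (foot plate 5 mm wider all round); a slanting arm at height 130 to 150 mm reaches from it to a collar of 38 mm diameter around the head's stem.
- head (a joint): Travel of the dispenser's head (m): 0 up, 0.030 fully down. A spring pushes it back up: fully down takes about 4 N, or 7 N when the nozzle presses on the tub.
- press_pad (a point): Centre of the top face of the head's round press pad, 40 mm diameter, straight above the nozzle at height 204 mm when up; it moves with the head.
- nozzle: Round rubber nozzle tip, 14 mm diameter, pointing down; origin at the centre of its lower end, at height 92 mm when the head is up (22 mm above the tub's lid). It moves down with the head, and is sprung: it gives way up to 14 mm when it meets something.
- jar: Bystander: glass jar with a screw lid, 68 mm diameter, 110 mm high, standing; origin at the centre of its underside.
- funnel: Bystander: steel funnel standing mouth down, 84 mm diameter, 100 mm high; origin at the centre of its underside.
- scoop: Bystander: white measuring scoop, cup 60 mm diameter and 50 mm high with an 85 mm handle along its -x; origin under the cup.
- peg_a: Bystander: green clothes peg lying flat, 85 x 25 x 12 mm; origin at the centre of its underside.
- peg_b: Bystander: second green clothes peg, the same.
- scrub_brush: Bystander: brush lying along its x; origin at its underside.
- soap: Bystander: bar of soap, 90 x 60 x 30 mm; origin at the centre of its underside.
Not all that is in view belongs to the job. Of the things shaped like the tub, the blue one is meant.

How it is judged:
By the outcome, as a careful person would: the job done as asked, in the order asked, and still so for the second after the job is handed in, with the robot touching nothing.
It also fails if it takes over 67 s, if anything falls off the work surface, if the arm or the gripper's body presses on something with over 40 N, if the wrist force passes 120 N, or if a joint passes its speed limit or range.

### The arm

A 6-joint arm with a two-finger parallel gripper is mounted at the origin on the work surface. World frame = base frame: x ahead of the robot, y to its left, z up, the work surface at z = 0. Lengths are in m, angles in rad, forces in N, time in s.
With the tool pointing down it reaches from about 0.375 to 0.9 m from the base axis. Payload 3.1 kg.
Tool frame: the origin (TCP) lies on the centre line of the jaws, within the pads' length; the fingertips stand 19 mm ahead of it and the grasp point (between the pads) is the TCP; z points along the fingers, y is the line along which they close (so a half turn about z gives the same grasp; the last joint's range is limited). The gripper opens to 85 mm and grips with 20 to 120 N. Pads are 22 mm wide; open, the fingers measure 114 mm over their backs; the gripper's body (76 mm by 85 mm) begins 54 mm behind the grasp point. The pads swing forward as they close: fully open they stand 13 mm farther back than shut.
Start: joints at [-0.178, 0.527, 1.433, -0, 1.181, -0.178], TCP at [0.625, 0, 0.25] pointing down, gripper open.
Joint ranges: [-3.08, 3.08], [-0.75, 2.2], [0.22, 2.44], [-1.43, 4.57], [0, 2.65], [-2.85, 2.85]. Speed limits (rad/s): [2.79, 2.79, 3.14, 3.14, 3.14, 3.14].

### API

Orientations are given as a unit quaternion [x, y, z, w].
In Python, from station import manip, cams, sign_off gives the robot as it stands.
- The arm moves only by the tool carry_out, never from a script. Its argument "targets" is a list that holds one entry, the list of rows, each a list of 7 numbers: the shift along the tool's x, y, z in cm, then the turn, a rotation vector about the tool's x, y, z in degrees, then the finger opening in cm, from 0 to 8.54. A call has 1 to 12 rows; each row is the pose to reach, as a shift and turn from the pose commanded when the call began, along the tool's axes at that moment; what a row does not reach only later rows make up. A row lasts 1/12 s, in which the tool goes at most 41.7 mm and 7.16 degrees, less where a joint would pass 70% of its speed; a pose out of reach is approached as far as the arm can. A call with a gripper value outside its range is refused whole. The fingers move at their own pace and stop on an object; "force" is the grip in N (left out, the last holds). Time passes only in rows, so rows that repeat a pose let the fingers close. It gives the time, the measured TCP pose, the force, the opening and the grip force at its end, in the units of the state.
- manip.sense(): the state, without advancing time (a new reading comes with each control period).
- cams.snapshot(name): name is "scene" or "side" or "wrist"; returns the picture (384x512x3 uint8, red, green, blue); there is no depth.
- cams.camera_info(name): a dict with "K" (3x3 intrinsics, pixels), "T" (4x4, takes a point from camera to world coordinates). Camera axes: x right, y down, z forward; pixel columns grow to the right and rows downward; lengths in m; the calibration is good to about 2 mm. A picture is of the moment at which its call begins: read the wrist's pose just before it. camera_info takes no time and is no camera call; for the wrist camera it gives the pose at the moment of the call.
- sign_off(): hands the job in; it is judged then, once.
The state is a dict: "t": time; "q": joint angles; "qd": joint speeds; "tau": joint torques, N m; "tcp_pos": TCP position; "tool_rot": TCP orientation; "force": force on the tool from outside, world axes, zero at the start; "ft_torque": the same for the moment, N m; "finger_gap": opening from 0.0 (shut) to 1.0 (fully open); "gripper_force": force on a finger pad.
Only numpy, scipy, OpenCV 4.12 (cv2) and the standard library are available. Lean on these libraries where they do the work, as an engineer would, in place of code of your own. Each camera call takes 0.05 s, during which the arm holds its last target. There are 200 camera calls.

## Working session

There is one attempt and no reset: what is moved stays moved. The work goes in short steps, Python scripts to look and compute and a tool call to move; the robot and the scene stay as the last step left them, time stands still between calls to the robot, and variables do not carry over. Pictures are saved under pics/ and viewed, at most 12 in all, crops included, and the job is handed in when it is done.

Besides the shell and the picture viewer there is one more tool, called after "Call:" as a command line: name --argument value ..., lists and objects as JSON in quotes. carry_out: Moves the arm, as the interface text tells. Its arguments: {"type":"object","properties":{"targets":{"type":"array"},"force":{"type":"number"}},"required":["targets"]}

```bash
mkdir -p pics; ls; python3 - <<'E'
from station import manip,cams
import cv2,numpy as np
for n in("scene","side"):
    im=cams.snapshot(n);cv2.imwrite(f"pics/{n}0.png",im[:,:,::-1])
    i=cams.camera_info(n);print(n,np.round(i["K"],1).tolist(),np.round(i["T"],3).tolist())
s=manip.sense();print(s["t"],s["tcp_pos"],s["tool_rot"],s["finger_gap"])
E
```

```text
pics
scene [[377.8, 0.0, 255.9], [0.0, 377.8, 184.1], [0.0, 0.0, 1.0]] [[0.499, 0.506, -0.703, 1.363], [0.867, -0.292, 0.405, -0.435], [-0.0, -0.812, -0.584, 0.797], [0.0, 0.0, 0.0, 1.0]]
side [[471.1, 0.0, 250.6], [0.0, 471.1, 189.6], [0.0, 0.0, 1.0]] [[0.78, 0.382, -0.496, 1.259], [0.626, -0.47, 0.623, -0.905], [0.005, -0.796, -0.605, 1.017], [0.0, 0.0, 0.0, 1.0]]
0.1 [6.24388658e-01 1.35548631e-04 2.49435644e-01] [ 7.07087387e-01  7.07125496e-01 -5.71101058e-04 -7.96330780e-04] 1.0044055456785295
```

View pics/scene0.png

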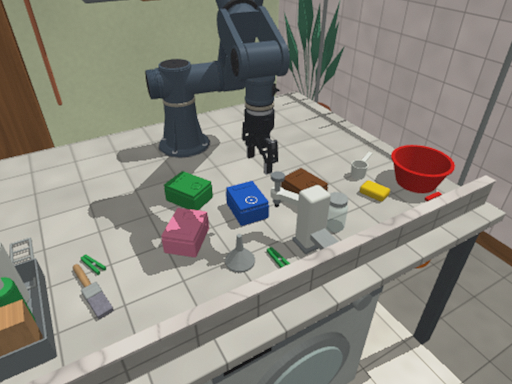

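View pics/side0.png

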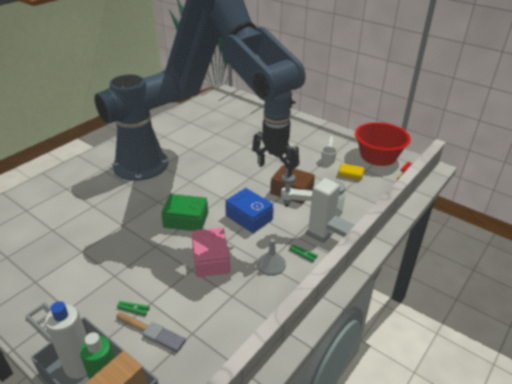

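Tub-shaped things: green (188,190), pink (186,231), blue (247,203) and brown (304,185) in the scene view. The blue one, with the white ring on its lid, fits. I'll confirm it in an enlarged crop and measure.

```bash
cat > h.py <<'E'
import numpy as np,cv2
from station import manip,cams
def ray(n,uv):
    i=cams.camera_info(n);T=i["T"];d=T[:3,:3]@np.linalg.inv(i["K"])@np.array([uv[0],uv[1],1.]);return T[:3,3],d
def onz(n,uv,z):
    o,d=ray(n,uv);return o+d*(z-o[2])/d[2]
def proj(n,p):
    i=cams.camera_info(n);q=np.linalg.inv(i["T"])@np.append(p,1);q=i["K"]@q[:3];return q[:2]/q[2]
def blue(im):
    h=cv2.cvtColor(im,cv2.COLOR_RGB2HSV);m=cv2.inRange(h,(105,120,50),(130,255,255))
    return m
E
python3 - <<'E'
from h import *
ims=[]
for n,b in(("scene",(215,155,355,260)),("side",(215,155,355,260))):
    im=cams.snapshot(n);x0,y0,x1,y1=b
    ims.append(cv2.resize(im[y0:y1,x0:x1],None,fx=5.6,fy=5.6,interpolation=cv2.INTER_CUBIC)[:,:,::-1])
    m=blue(im);c=max(cv2.findContours(m,0,2)[0],key=cv2.contourArea)
    print(n,cv2.boundingRect(c),cv2.contourArea(c))
    cv2.imwrite(f"pics/c_{n}.png",ims[-1])
    # bright lid: V threshold
    h=cv2.cvtColor(im,cv2.COLOR_RGB2HSV);x,y,w,hh=cv2.boundingRect(c)
    print("V quant",np.percentile(h[:,:,2][m>0],[5,25,50,75,95]))
    hull=cv2.convexHull(c);mm=np.zeros_like(m);cv2.drawContours(mm,[hull],-1,255,-1)
    ys,xs=np.where((mm>0)&(h[:,:,1]<110)&(h[:,:,2]>120));
    print("white",xs.mean(),ys.mean(),onz(n,(xs.mean(),ys.mean()),.07),len(xs))
E
```

```text
scene (227, 181, 42, 45) 1273.5
V quant [ 96. 101. 147. 186. 188.]
white 251.54320987654322 197.92592592592592 [0.54508737 0.02022659 0.07      ] 81
side (227, 189, 45, 43) 1261.5
V quant [ 94.  101.  141.5 175.  177. ]
white 255.3125 201.875 [0.5348323  0.02846765 0.07      ] 32
```

View pics/c_scene.png

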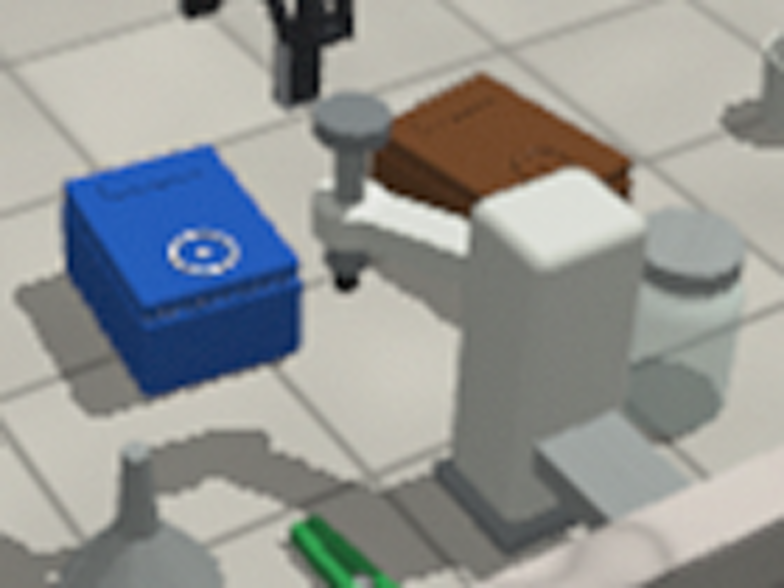

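View pics/c_side.png

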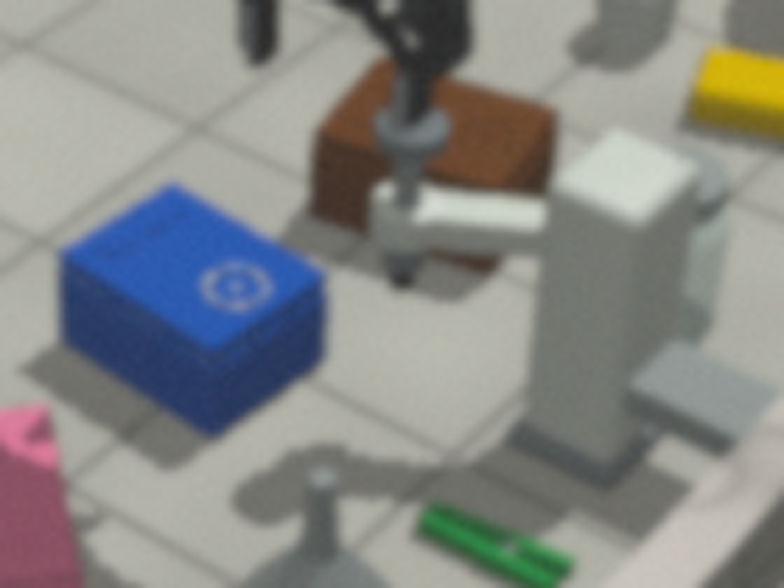

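The crops show the blue tub, with its valve ring at crop (203,252) in the scene view and (236,288) in the side view. The nozzle tip is at (346,284) and (401,282), and the pad top at (352,112) and (412,126). The faint bar at the other end of the lid confirms this is the tub. Brown, green and pink are decoys.

```bash
cat >> h.py <<'E'
def cr(p,x0=215,y0=155,s=5.6): return ((p[0]+.5)/s-.5+x0,(p[1]+.5)/s-.5+y0)
def tri(a,b):
    (o1,d1),(o2,d2)=ray("scene",a),ray("side",b)
    s=np.linalg.lstsq(np.c_[d1,-d2],o2-o1,rcond=None)[0];p,q=o1+d1*s[0],o2+d2*s[1];return (p+q)/2,np.linalg.norm(p-q)
E
python3 - <<'E'
from h import *
np.set_printoptions(precision=4,suppress=True)
P={"valve":((203,252),(236,288)),"noz":((346,284),(401,282)),"pad":((352,112),(412,126)),"L1":((66,184),(62,255)),"L2":((210,147),(172,185)),"L3":((298,268),(326,280)),"L4":((148,305),(210,350))}
Z=dict(valve=.071,noz=.092,pad=.204)
R={}
for k,(a,b) in P.items():
    a,b=cr(a),cr(b);z=Z.get(k,.07);R[k]=(onz("scene",a,z)+onz("side",b,z))/2
    print(k,onz("scene",a,z),onz("side",b,z),*tri(a,b))
c=sum(R[f"L{i}"] for i in(1,2,3,4))/4
ax=(R["L3"]+R["L4"]-R["L1"]-R["L2"])[:2]
print("c",c,"yaw",np.degrees(np.arctan2(ax[1],ax[0])),"sides",[np.linalg.norm(R[f"L{i}"]-R[f"L{i%4+1}"]) for i in(1,2,3,4)],"valve-c",R["valve"]-c)
print("dyaw from valve",np.degrees(np.arctan2(*(R["valve"]-c)[1::-1])))
# others on ledge: column corners, top of column z=.187, brown lid
for p in((472,212),(545,270),(645,235),(570,168)): print("col",onz("scene",cr(p),.187))
for p in((480,75),(632,165),(478,212),(380,150)): print("brown",onz("scene",cr(p),.07))
for n,p in(("scene",(293,530)),("funnel",(140,560))): print(p,onz("scene",cr(p),.01))
print("funnel",onz("scene",(240,260),0.0),"pink",onz("scene",(205,220),.07),onz("scene",(172,212),.07))
E
```

```text
valve [0.5525 0.0136 0.071 ] [0.5521 0.0138 0.071 ] [0.5522 0.0137 0.0709] 0.00027437557391717164
noz [0.6376 0.0528 0.092 ] [0.6358 0.0554 0.092 ] [0.6375 0.053  0.0932] 0.002008491242212431
pad [0.6396 0.0509 0.204 ] [0.6401 0.0496 0.204 ] [0.6391 0.0511 0.2032] 0.0007601418954646781
L1 [ 0.4558 -0.0235  0.07  ] [ 0.4549 -0.0248  0.07  ] [ 0.4524 -0.022   0.0672] 0.0002285113044147216
L2 [0.4652 0.0673 0.07  ] [0.4617 0.0671 0.07  ] [0.4583 0.0713 0.0651] 0.0012283786614655991
L3 [0.5899 0.0526 0.07  ] [0.5867 0.0528 0.07  ] [0.5845 0.0561 0.0658] 0.0015101360060896872
L4 [ 0.5769 -0.0341  0.07  ] [ 0.5736 -0.0367  0.07  ] [ 0.568  -0.0296  0.062 ] 0.00036669828462694885
c [0.5206 0.0151 0.07  ] yaw -6.030981264093701 sides [np.float64(0.09170926887688706), np.float64(0.1257446114418867), np.float64(0.08905922566765177), np.float64(0.12039439802623647)] valve-c [ 0.0317 -0.0014  0.001 ]
dyaw from valve -2.51986184456572
col [0.7192 0.0688 0.187 ]
col [0.7725 0.0723 0.187 ]
col [0.7748 0.1291 0.187 ]
col [0.7138 0.1315 0.187 ]
brown [0.4815 0.252  0.07  ]
brown [0.6051 0.2735 0.07  ]
brown [0.5975 0.1683 0.07  ]
brown [0.5183 0.1534 0.07  ]
(293, 530) [ 0.7092 -0.0219  0.01  ]
(140, 560) [ 0.6884 -0.0999  0.01  ]
funnel [ 0.6988 -0.1043 -0.    ] pink [ 0.5686 -0.1485  0.07  ] [ 0.4861 -0.2194  0.07  ]
```

Measurements agree: the valve is at (0.552,0.014) at z 0.071, the nozzle at (0.638,0.052) at z 0.092 and the tub yaw is about -6°. The valve has to move about 47 mm along the tub's +y, then 82 mm along its +x. I'll push on the right side first.

Call:
carry_out --targets '[[[-1.9, -2.9, 0, 0, 0, 2, 5], [-3.9, -5.9, 0, 0, 0, 4, 5], [-5.8, -8.8, 0, 0, 0, 6, 5], [-7.7, -11.75, 0, 0, 0, 6, 5], [-7.7, -11.75, 0, 0, 0, 6, 5], [-7.7, -11.75, 4, 0, 0, 6, 5], [-7.7, -11.75, 8, 0, 0, 6, 5], [-7.7, -11.75, 12, 0, 0, 6, 5], [-7.7, -11.75, 15, 0, 0, 6, 5], [-7.7, -11.75, 18, 0, 0, 6, 5], [-7.7, -11.75, 20.5, 0, 0, 6, 5], [-7.7, -11.75, 20.5, 0, 0, 6, 5]]]'

```text
t: 1.2
tcp_pos: [0.5053, -0.0759, 0.0409]
tool_rot: [0.743, 0.669, -0.002, -0.004]
force: [-0.2, 0.0, 0.4]
finger_gap: 0.583
gripper_force: 0.0
```

Call:
carry_out --targets '[[[1, 0, 0, 0, 0, 0, 5], [2, 0, 0, 0, 0, 0, 5], [2.3, 0, 0, 0, 0, 0, 5], [2.6, 0, 0, 0, 0, 0, 5], [2.9, 0, 0, 0, 0, 0, 5], [3.2, 0, 0, 0, 0, 0, 5], [3.5, 0, 0, 0, 0, 0, 5], [3.8, 0, 0, 0, 0, 0, 5], [4.1, 0, 0, 0, 0, 0, 5], [4.4, 0, 0, 0, 0, 0, 5], [4.7, 0, 0, 0, 0, 0, 5], [5, 0, 0, 0, 0, 0, 5]]]'

```text
t: 2.2
tcp_pos: [0.5138, -0.0289, 0.0462]
tool_rot: [0.743, 0.669, 0.0, 0.002]
force: [-0.7, -6.4, 3.1]
finger_gap: 0.587
gripper_force: 3.6
```

```bash
cat >> h.py <<'E'
def lidwhite(n):
    im=cams.snapshot(n);m=blue(im);c=max(cv2.findContours(m,0,2)[0],key=cv2.contourArea)
    return im
def show(name,b=(215,155,355,260)):
    x0,y0,x1,y1=b;L=[]
    for n in("scene","side"):
        im=cams.snapshot(n);L.append(cv2.resize(im[y0:y1,x0:x1],(400,300),interpolation=cv2.INTER_CUBIC)[:,:,::-1])
    cv2.imwrite(f"pics/{name}.png",np.hstack(L))
E
python3 - <<'E'
from h import *
s=manip.sense();print(s["tcp_pos"],s["force"]);show("push1")
E
```

```text
[ 0.51381555 -0.02886652  0.04618223] [-0.66497881 -6.40549597  3.0694108 ]
```

View pics/push1.png

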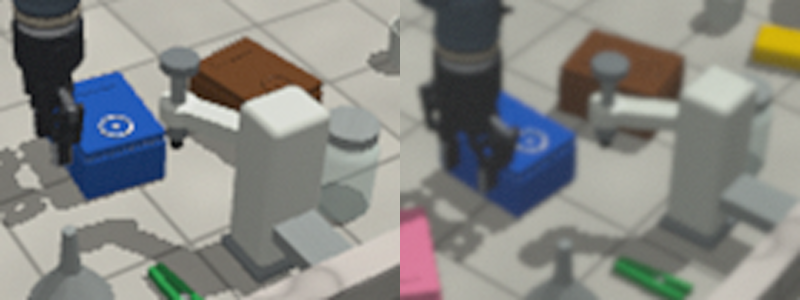

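The picture shows the tub being pushed, with the valve at crop (116,126), and the fingers flat on its right side at 6.4 N. I'll keep going, with the remainder worked out from the valve.

```bash
python3 - <<'E'
from h import *
uv=cr((116,126),s=400/140);v=onz("scene",uv,.071);t=np.array([.6385,.052,.071]);d=t-v
y=np.radians(-6);a=np.array([np.cos(y),np.sin(y)]);print(v,"along x",d[:2]@a,"along y",d[:2]@[-a[1],a[0]])
E
```

```text
[0.55578877 0.02757617 0.071     ] along x 0.0797051426896822 along y 0.032935713746478835
```

Call:
carry_out --targets '[[[0.3, 0, 0, 0, 0, 0, 5], [0.6, 0, 0, 0, 0, 0, 5], [0.9, 0, 0, 0, 0, 0, 5], [1.2, 0, 0, 0, 0, 0, 5], [1.5, 0, 0, 0, 0, 0, 5], [1.8, 0, 0, 0, 0, 0, 5], [2.1, 0, 0, 0, 0, 0, 5], [2.4, 0, 0, 0, 0, 0, 5], [2.6, 0, 0, 0, 0, 0, 5], [2.8, 0, 0, 0, 0, 0, 5], [3.0, 0, 0, 0, 0, 0, 5], [3.0, 0, 0, 0, 0, 0, 5]]]'

```text
t: 3.3
tcp_pos: [0.517, 0.0014, 0.0461]
tool_rot: [0.743, 0.669, 0.0, 0.002]
force: [-0.9, -5.9, 4.3]
finger_gap: 0.588
gripper_force: 2.8
```

Call:
carry_out --targets '[[[-1, 0, 0, 0, 0, 0, 5], [-2.5, 0, 0, 0, 0, 0, 5], [-4, 0, 0, 0, 0, 0, 5], [-4.5, 0, -3, 0, 0, 0, 5], [-4.5, 0, -7, 0, 0, 0, 5], [-4.5, 0, -11, 0, 0, 0, 5], [-4.5, -3, -11, 0, 0, 0, 5], [-4.5, -7, -11, 0, 0, 0, 5], [-4.5, -10, -11, 0, 0, 0, 5], [-4.5, -10, -11, 0, 0, 0, 5]]]'

```text
t: 4.13
tcp_pos: [0.4024, -0.029, 0.1548]
tool_rot: [0.743, 0.669, -0.003, -0.006]
force: [0.3, 0.5, -0.1]
finger_gap: 0.586
gripper_force: 0.0
```

```bash
python3 - <<'E'
from h import *
s=manip.sense();print(s["t"],s["tcp_pos"],s["force"]);show("push2")
E
```

```text
4.1333 [ 0.40241605 -0.02895768  0.15484156] [ 0.27469985  0.45351369 -0.06798249]
```

View pics/push2.png

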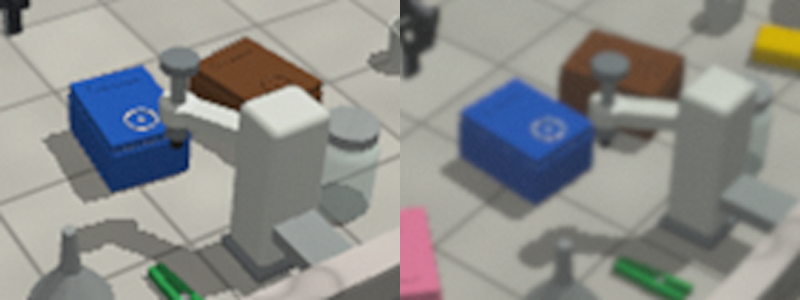

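The valve is now at crop (141,120) in the scene view and (147,129) in the side view, with the arm clear of the tub.

```bash
python3 - <<'E'
from h import *
np.set_printoptions(precision=4,suppress=True)
f=lambda p:cr(p,s=400/140)
v=(onz("scene",f((141,120)),.071)+onz("side",f((147,129)),.071))/2;print(onz("scene",f((141,120)),.071),tri(f((141,120)),f((147,129))))
C=[onz("scene",f(p),.07) for p in((70,84),(143,67),(189,144),(115,156))]
S=[onz("side",f(p),.07) for p in((60,112),(115,79),(193,127),(133,167))]
for K in(C,S):
    for i,j in((0,3),(1,2)):
        e=K[j]-K[i];print("yaw",np.degrees(np.arctan2(e[1],e[0])))
    e=K[1]-K[0];print("yaw y",np.degrees(np.arctan2(-e[0],e[1])));print(sum(K)/4)
# blue edges between lid and side? print
y=np.radians(-6);a=np.array([np.cos(y),np.sin(y)]);b=np.array([-a[1],a[0]]);d=(np.array([.6385,.052])-v[:2]);print("rem x,y",d@a,d@b)
bc=v[:2]-.1*a;print("back face centre",bc); s=manip.sense();r=s["tcp_pos"][:2]-bc;print("tcp rel along a,b",r@a,r@b)
E
```

```text
[0.5602 0.0568 0.071 ] (array([0.5541, 0.0607, 0.0668]), np.float64(0.002212862587675878))
yaw -8.077160932600222
yaw -12.060717978600765
yaw y -7.932644037303315
[0.538  0.0539 0.07  ]
yaw -11.166448705606573
yaw -7.376058193090211
yaw y -5.952453844119689
[0.5261 0.0556 0.07  ]
rem x,y 0.08042357900640185 0.0031538418791212785
back face centre [0.4587 0.0677]
tcp rel along a,b -0.03780580500588773 -0.10378225049915152
```

Call:
carry_out --targets '[[[1, 0, 0, 0, 0, 7, 5], [2, 0, 0, 0, 0, 14, 5], [3, 0, 0, 0, 0, 21, 5], [4, 0, 0, 0, 0, 28, 5], [5, 0, 0, 0, 0, 35, 5], [6, 0, 0, 0, 0, 42, 5], [7, 0, 0, 0, 0, 49, 5], [8, 0, 0, 0, 0, 56, 5], [9, 0, 0, 0, 0, 63, 5], [9.7, 0, 0, 0, 0, 70, 5], [10.2, 0, 0, 0, 0, 77, 5], [10.3, 0, 0, 0, 0, 84, 5]]]'

```text
t: 5.23
tcp_pos: [0.4245, 0.0713, 0.1553]
tool_rot: [1.0, -0.003, 0.001, -0.0]
force: [0.6, -0.4, 0.6]
finger_gap: 0.585
gripper_force: 0.0
```

Call:
carry_out --targets '[[[0, 0, 0, 0, 0, 6, 5], [0, 0, 0, 0, 0, 6, 5], [0, 0, 4, 0, 0, 6, 5], [0, 0, 7, 0, 0, 6, 5], [0, 0, 9.5, 0, 0, 6, 5], [0, 0, 11, 0, 0, 6, 5], [0, 0, 11, 0, 0, 6, 5]]]'

```text
t: 5.82
tcp_pos: [0.4223, 0.0705, 0.0426]
tool_rot: [0.999, -0.051, -0.002, -0.0]
force: [0.3, 0.1, -0.5]
finger_gap: 0.585
gripper_force: 0.0
```

```bash
cat >> h.py <<'E'
def ring(n,p):
    im=cams.snapshot(n);u,v=np.round(proj(n,p)).astype(int);g=cv2.cvtColor(im,cv2.COLOR_RGB2HSV)[:,:,1]
    w=13;x0,y0=u-w,v-w;G=g[y0:v+w+1,x0:u+w+1];m=blue(im);c=max(cv2.findContours(m,0,2)[0],key=cv2.contourArea)
    H=np.zeros_like(m);cv2.drawContours(H,[c],-1,255,-1);H=cv2.erode(H,np.ones((3,3)))[y0:v+w+1,x0:u+w+1]
    M=((H>0)&(G<np.percentile(G[H>0],90)-50)).astype(np.uint8)
    ys,xs=np.nonzero(M);e=cv2.minAreaRect(np.c_[xs,ys].astype(np.float32))
    c=(e[0][0]+x0,e[0][1]+y0);return onz(n,c,.071),e[1],len(xs)
E
python3 - <<'E'
from h import *
s=manip.sense();print(s["t"],s["tcp_pos"],s["tool_rot"],s["force"])
for n in("scene","side"):print(ring(n,np.array([.557,.057,.071])))
E
```

```text
5.8167 [0.42229804 0.07050859 0.04255139] [ 9.98677443e-01 -5.13701724e-02 -2.11003594e-03 -1.34357382e-04] [ 0.28905171  0.14729556 -0.51150109]
(array([0.59602946, 0.03363407, 0.071     ]), (1.5109658241271973, 11.675647735595703), 13)
(array([0.57899959, 0.04549314, 0.071     ]), (17.0, 19.0), 94)
```

Call:
carry_out --targets '[[[1, 0, 0, 0, 0, 0, 5], [1.8, 0, 0, 0, 0, 0, 5], [2.1, 0, 0, 0, 0, 0, 5], [2.4, 0, 0, 0, 0, 0, 5], [2.7, 0, 0, 0, 0, 0, 5], [3.0, 0, 0, 0, 0, 0, 5], [3.3, 0, 0, 0, 0, 0, 5], [3.6, 0, 0, 0, 0, 0, 5], [3.9, 0, 0, 0, 0, 0, 5], [4.2, 0, 0, 0, 0, 0, 5], [4.5, 0, 0, 0, 0, 0, 5], [4.8, 0, 0, 0, 0, 0, 5]]]'

```text
t: 6.92
tcp_pos: [0.4631, 0.0667, 0.0453]
tool_rot: [0.999, -0.052, -0.007, -0.0]
force: [-10.0, 1.0, 8.3]
finger_gap: 0.585
gripper_force: 5.1
```

Call:
carry_out --targets '[[[0.3, 0, 0, 0, 0, 0, 5], [0.6, -0.03, 0, 0, 0, 0, 5], [0.9, -0.06, 0, 0, 0, 0, 5], [1.2, -0.08, 0, 0, 0, 0, 5], [1.5, -0.1, 0, 0, 0, 0, 5], [1.8, -0.12, 0, 0, 0, 0, 5], [2.1, -0.14, 0, 0, 0, 0, 5], [2.4, -0.16, 0, 0, 0, 0, 5], [2.7, -0.18, 0, 0, 0, 0, 5], [3.0, -0.2, 0, 0, 0, 0, 5], [3.2, -0.2, 0, 0, 0, 0, 5], [3.2, -0.2, 0, 0, 0, 0, 5]]]'

```text
t: 7.92
tcp_pos: [0.497, 0.0651, 0.0452]
tool_rot: [0.999, -0.052, -0.006, -0.0]
force: [-8.2, 1.1, 4.8]
finger_gap: 0.585
gripper_force: 4.0
```

```bash
python3 - <<'E'
from h import *
s=manip.sense();print(s["t"],s["tcp_pos"],s["force"]);show("push3",(235,155,335,230))
E
```

```text
7.9167 [0.49696369 0.06509822 0.0452066 ] [-8.22055824  1.0504684   4.76470143]
```

View pics/push3.png

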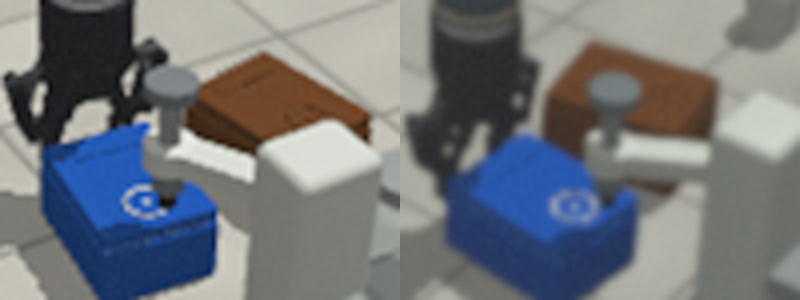

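The tub is still flat. The valve dot is at crop (148,202) in the scene view and (173,206) in the side view. The nozzle is just past it, and the gripper is clear of the head.

```bash
python3 - <<'E'
from h import *
f=lambda p:cr(p,x0=235,s=4)
p,q=f((148,202)),f((173,206));A,B=onz("scene",p,.071),onz("side",q,.071);print(A,B,tri(p,q))
y=np.radians(-6);a=np.array([np.cos(y),np.sin(y)]);b=np.array([-a[1],a[0]])
for v in(A,B):
    d=(np.array([.6385,.052])-v[:2]);print("rem x,y",d@a,d@b)
s=manip.sense();print("face pred valve",s["tcp_pos"][:2]+(.111)*a)
E
```

```text
[0.60802655 0.05516638 0.071     ] [0.60456743 0.05570432 0.071     ] (array([0.60252265, 0.05888616, 0.06677714]), np.float64(0.0017873203437166264))
rem x,y 0.030637485722851517 3.630415402452189e-05
rem x,y 0.03413389481101401 -0.00013710658341939408
face pred valve [0.60739888 0.05348517]
```

Call:
carry_out --targets '[[[0.3, 0, 0, 0, 0, 0, 5], [0.6, 0, 0, 0, 0, 0, 5], [0.9, 0, 0, 0, 0, 0, 5], [1.2, 0, 0, 0, 0, 0, 5], [1.5, 0, 0, 0, 0, 0, 5], [1.8, 0, 0, 0, 0, 0, 5], [2.1, 0, 0, 0, 0, 0, 5], [2.4, 0, 0, 0, 0, 0, 5], [2.6, 0, 0, 0, 0, 0, 5], [2.8, 0, 0, 0, 0, 0, 5], [2.8, 0, 0, 0, 0, 0, 5]]]'

```text
t: 8.93
tcp_pos: [0.5249, 0.0622, 0.0451]
tool_rot: [0.999, -0.052, -0.006, -0.0]
force: [-6.7, 0.5, 6.0]
finger_gap: 0.584
gripper_force: 4.0
```

```bash
python3 - <<'E'
from h import *
s=manip.sense();print(s["t"],s["tcp_pos"],s["force"]);show("push4",(250,165,310,210))
E
```

```text
8.9333 [0.52492775 0.06220113 0.04511423] [-6.72869994  0.50872262  6.04447385]
```

View pics/push4.png

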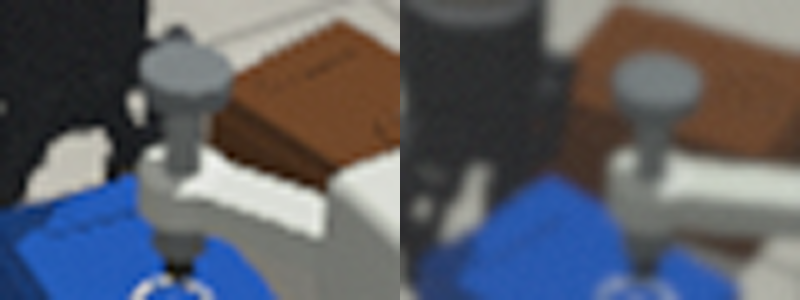

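My crop was cut too high: the ring shows only at its bottom edge, around (173,290) and (237,295). I'll take it lower.

```bash
python3 - <<'E'
from h import *
show("push5",(250,172,310,217))
g=lambda p:cr(p,x0=250,y0=165,s=400/60)
p,q=g((186,67)),g((257,76));print("pad",onz("scene",p,.204),onz("side",q,.204))
for n in("scene","side"):
    u=proj(n,np.array([.6385,.052,.071]));print(n,"target ring centre in push5 crop",(u+.5-[250,172])*400/60-.5)
E
```

```text
pad [0.63976973 0.05083503 0.204     ] [0.63675725 0.05419367 0.204     ]
scene target ring centre in push5 crop [176.85372335 262.89642037]
side target ring centre in push5 crop [242.39789294 263.0024741 ]
```

View pics/push5.png

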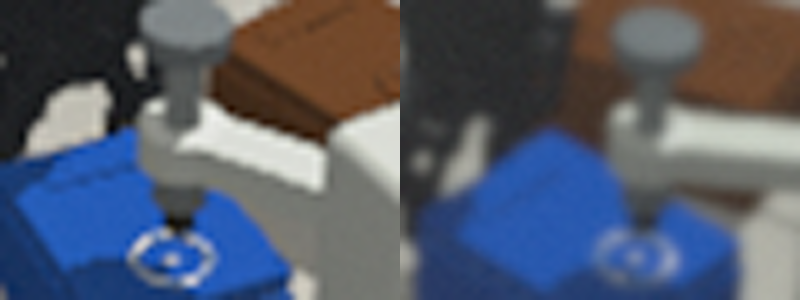

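The ring is centred at crop (172,259) in the scene view and (235,258) in the side view. The target is (177,263) and (242,263), so only a few mm are left.

```bash
python3 - <<'E'
from h import *
g=lambda p:cr(p,x0=250,y0=172,s=400/60)
y=np.radians(-6);a=np.array([np.cos(y),np.sin(y)]);b=np.array([-a[1],a[0]])
for n,p in(("scene",(172,259)),("side",(235,258))):
    v=onz(n,g(p),.071);d=np.array([.6385,.052])-v[:2];print(n,v,d@a,d@b)
s=manip.sense();print(s["tcp_pos"])
E
```

```text
scene [0.63510284 0.05157261 0.071     ] 0.0033338765077957945 0.0007801445738586192
side [0.63366411 0.05280744 0.071     ] 0.004893794385145994 -0.00029753270927713213
[0.52493777 0.06218402 0.04512819]
```

Call:
carry_out --targets '[[[0.2, 0, 0, 0, 0, 0, 5], [0.4, 0, 0, 0, 0, 0, 5], [0.4, 0, 0, 0, 0, 0, 5], [-0.5, 0, 0, 0, 0, 0, 5], [-2, 0, 0, 0, 0, 0, 5], [-3.5, 0, 0, 0, 0, 0, 5], [-3.5, 0, -4, 0, 0, 0, 5], [-3.5, 0, -8, 0, 0, 0, 5], [-3.5, 0, -12, 0, 0, 0, 5], [-3.5, 0, -16, 0, 0, 0, 3], [-3.5, 0, -20, 0, 0, 0, 0], [-3.5, 0, -22.5, 0, 0, 0, 0]]]'

```text
t: 10.13
tcp_pos: [0.4966, 0.065, 0.2746]
tool_rot: [0.999, -0.052, 0.004, 0.0]
force: [0.4, -0.8, 0.4]
finger_gap: 0.168
gripper_force: 0.0
```

Call:
carry_out --targets '[[[0, 0, 0, 0, 0, 0, 0], [0, 0, 0, 0, 0, 0, 0]]]'

```text
t: 10.3
tcp_pos: [0.496, 0.065, 0.272]
tool_rot: [0.999, -0.052, 0.003, 0.0]
force: [-1.5, 0.3, -0.5]
finger_gap: 0.001
gripper_force: 0.0
```

```bash
python3 - <<'E'
from h import *
show("push6",(250,172,310,217))
s=manip.sense();print(s["t"],s["tcp_pos"],s["tool_rot"],s["finger_gap"],s["force"])
y=np.radians(-6);a=np.array([np.cos(y),np.sin(y)]);b=np.array([-a[1],a[0]]);d=np.array([.6385,.052])-s["tcp_pos"][:2];print(d@a,-(d@b))
E
```

```text
10.4 [0.49421819 0.06516566 0.26929018] [ 9.98628558e-01 -5.23462092e-02 -9.36284930e-04 -3.31042638e-05] 0.0027844523020083612 [ 0.58965655  0.00182228 -0.47666009]
0.14486760882473623 -0.001988020380831826
```

View pics/push6.png

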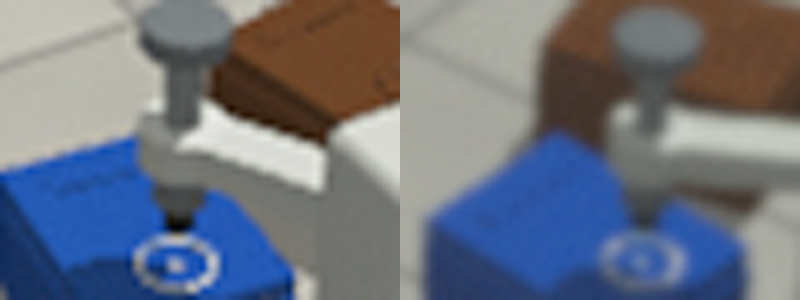

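The ring is at (176,264) and (242,262), within 1 mm of the target under the nozzle, and the tub rests free. Next I'll go above the pad and press.

Call:
carry_out --targets '[[[3, 0, 0, 0, 0, 0, 0], [6.5, -0.1, 0, 0, 0, 0, 0], [10, -0.1, 0, 0, 0, 0, 0], [12.5, -0.2, 0, 0, 0, 0, 0], [14.5, -0.2, 0, 0, 0, 0, 0], [14.5, -0.2, 0, 0, 0, 0, 0], [14.5, -0.2, 1.5, 0, 0, 0, 0], [14.5, -0.2, 3, 0, 0, 0, 0], [14.5, -0.2, 3.6, 0, 0, 0, 0], [14.5, -0.2, 3.6, 0, 0, 0, 0], [14.5, -0.2, 3.6, 0, 0, 0, 0]]]'

```text
t: 11.32
tcp_pos: [0.6386, 0.052, 0.2331]
tool_rot: [0.999, -0.052, -0.001, -0.0]
force: [0.2, -0.5, 0.4]
finger_gap: 0.001
gripper_force: 0.0
```

Call:
carry_out --targets '[[[0, 0, 0.4, 0, 0, 0, 0], [0, 0, 0.8, 0, 0, 0, 0], [0, 0, 1.2, 0, 0, 0, 0], [0, 0, 1.6, 0, 0, 0, 0], [0, 0, 2.0, 0, 0, 0, 0], [0, 0, 2.4, 0, 0, 0, 0], [0, 0, 2.8, 0, 0, 0, 0], [0, 0, 3.2, 0, 0, 0, 0], [0, 0, 3.5, 0, 0, 0, 0], [0, 0, 3.7, 0, 0, 0, 0], [0, 0, 3.8, 0, 0, 0, 0], [0, 0, 3.8, 0, 0, 0, 0]]]'

```text
t: 12.32
tcp_pos: [0.64, 0.0519, 0.1966]
tool_rot: [0.999, -0.052, 0.0, 0.0]
force: [-0.6, 0.7, 5.2]
finger_gap: 0.0
gripper_force: 2.7
```

Call:
carry_out --targets '[[[0, 0, 0.1, 0, 0, 0, 0], [0, 0, 0.2, 0, 0, 0, 0], [0, 0, 0.3, 0, 0, 0, 0], [0, 0, 0.3, 0, 0, 0, 0], [0, 0, 0.3, 0, 0, 0, 0]]]'

```text
t: 12.73
tcp_pos: [0.64, 0.0519, 0.194]
tool_rot: [0.999, -0.052, 0.0, 0.0]
force: [-1.2, 0.6, 5.9]
finger_gap: 0.002
gripper_force: 3.2
```

Call:
carry_out --targets '[[[0, 0, 0.1, 0, 0, 0, 0], [0, 0, 0.2, 0, 0, 0, 0], [0, 0, 0.3, 0, 0, 0, 0], [0, 0, 0.3, 0, 0, 0, 0]]]'

```text
t: 13.07
tcp_pos: [0.64, 0.0519, 0.193]
tool_rot: [0.999, -0.052, 0.001, 0.0]
force: [-3.8, 0.2, 13.9]
finger_gap: 0.001
gripper_force: 7.5
```

The force rises to 14 N with the TCP at 0.193, as expected at the bottom stop, so the head is fully down. I'll hold briefly, then release and withdraw.

Call:
carry_out --targets '[[[0, 0, 0, 0, 0, 0, 0], [0, 0, 0, 0, 0, 0, 0], [0, 0, 0, 0, 0, 0, 0], [0, 0, 0, 0, 0, 0, 0], [0, 0, -0.6, 0, 0, 0, 0], [0, 0, -1.4, 0, 0, 0, 0], [0, 0, -2.4, 0, 0, 0, 0], [0, 0, -3.6, 0, 0, 0, 0], [0, 0, -6, 0, 0, 0, 0], [0, 0, -9, 0, 0, 0, 0], [-4, 0, -10, 0, 0, 0, 0], [-8, 0, -10, 0, 0, 0, 0]]]'

```text
t: 14.07
tcp_pos: [0.5625, 0.0597, 0.2935]
tool_rot: [0.999, -0.053, 0.004, 0.0]
force: [-0.2, -0.2, -0.4]
finger_gap: 0.002
gripper_force: 0.0
```

Call:
carry_out --targets '[[[-3, 0, 0, 0, 0, 0, 0], [-6, 0, 0, 0, 0, 0, 0], [-6, 0, 0, 0, 0, 0, 0], [-6, 0, 0, 0, 0, 0, 0], [-6, 0, 0, 0, 0, 0, 0]]]'

```text
t: 14.48
tcp_pos: [0.5011, 0.0665, 0.2908]
tool_rot: [0.999, -0.052, 0.001, 0.0]
force: [0.7, -0.1, -0.5]
finger_gap: -0.004
gripper_force: 0.0
```

```bash
python3 - <<'E'
from h import *
show("end",(250,172,310,217))
s=manip.sense();print(s["t"],s["tcp_pos"],s["force"])
E
```

```text
14.5833 [0.50183403 0.06629268 0.29052104] [-0.26272134 -0.23271543 -0.42042769]
```

View pics/end.png

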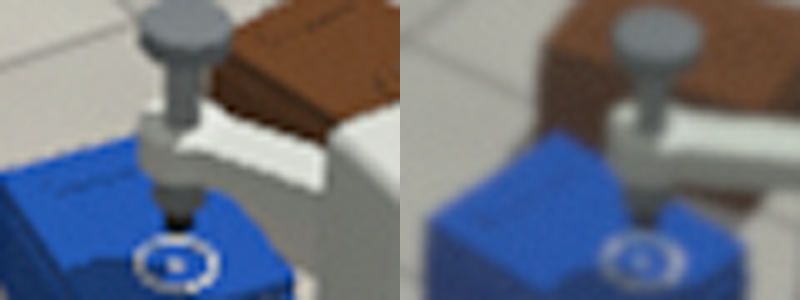

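The head is back up and the ring is unmoved at (176,264) and (242,262). The robot is clear.

```bash
python3 -c "
from station import sign_off
print(sign_off())"
```

```text
the job is handed in; nothing more can be done
None
```

I slid the blue tub until its valve was under the nozzle (within about 1 mm in the images), pressed the head to its stop, let it come back up, and handed the job in at about 14.6 s with the robot touching nothing; I didn't re-check the other things afterwards.

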